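# Tighten the adapter ring's wheel nuts crosswise with the dial torque wrench

## Task

Take the dial torque wrench from its stand and tighten the four wheel nuts of the adapter ring in cross order, each nut followed by the one opposite: a first round bringing every nut to 0.4 N m on the dial, then a second round, again crosswise, bringing every nut to 0.5, never into the red at 0.7, so that the ring is drawn down evenly. Turn the nuts only with the wrench, stand it back upright in its stand, and leave the other things on the bench where they are.

Things in the scene. Friction and masses are not known exactly. Their poses are not given: they have to be found in the camera images.
- wrench: Dial torque wrench, upright straight tool, 123 mm tall, 0.34 kg, standing socket down in its stand. Origin: centre of the socket's open mouth, its lower end; z up the tool. Upward from the mouth: steel socket 35 mm across to 26 mm, shaft 14 mm thick to 62 mm, round dial 64 mm across to 72 mm (orange pointer on top), black rubber grip from 74 to 120 mm.
- wrench_grip (a point): Middle of the wrench's grip, on its axis, 97 mm above the mouth. The grip is 26 x 26 mm square, flat sides facing the wrench's x and y axes: grasp across two of them.
- socket_floor (a point): Centre of the bottom of the socket's hexagonal pocket, 13 mm above the mouth; it meets the nut's top when fully on. Hexagon 22.6 mm across flats, mouth flared to 26 mm. With the dial at zero its corners lie along the wrench's x axis and every 60 degrees from it. It goes on when it is within about 5 degrees and 2 mm, otherwise it rests on the nut's top; fully on, the mouth is 6 mm above the nut's underside and has about 5 degrees of play.
- dial (a joint): Pointer of the wrench's dial, 2 rad per N m of torque on the nut (0.4 N m reads 0.8 rad); tightening is positive, 0 unloaded; clockwise from above over marks 0.1 N m apart, 0.4 and 0.5 green, 0.7 and up red. Grip and socket spring apart by 0.5 rad per N m. Under load socket and nut bind: turn the grip back by that twist before lifting off.
- bench_hub: Grey hub bolted to the bench, foot 184 mm across; its steel centring spigot, 52 mm across, stands up through the ring to 60 mm above the bench. Fixed. Origin: centre of its underside; z up.
- adapter: Aluminium adapter ring, 151 mm across, 13 mm thick, on the hub's rubber gasket; its upper face is 50 mm above the bench. The gasket yields by fractions of a millimetre, so the ring tilts slightly if one side is drawn down before the other.
- nut1: Steel wheel nut 1, opposite nut 3, on a bolt circle 100 mm across. Hexagon 21.6 mm across flats, corners along its x axis and every 60 degrees, from its 30 mm round flange up to 16 mm; domed top at 19 mm. Origin: centre of its underside, on a 1.5 mm washer, 51.5 mm above the bench; z up. Clockwise from above tightens.
- nut2: Steel wheel nut 2, opposite nut 4, on a bolt circle 100 mm across. Hexagon 21.6 mm across flats, corners along its x axis and every 60 degrees, from its 30 mm round flange up to 16 mm; domed top at 19 mm. Origin: centre of its underside, on a 1.5 mm washer, 51.5 mm above the bench; z up. Right-hand thread: clockwise from above tightens.
- nut3: Steel wheel nut 3, opposite nut 1, on a bolt circle 100 mm across. Hexagon 21.6 mm across flats, corners along its x axis and every 60 degrees, from its 30 mm round flange up to 16 mm; domed top at 19 mm. Origin: centre of its underside, on a 1.5 mm washer, 51.5 mm above the bench; z up. Right-hand thread: clockwise from above tightens.
- nut4: Steel wheel nut 4, opposite nut 2, on a bolt circle 100 mm across. Hexagon 21.6 mm across flats, corners along its x axis and every 60 degrees, from its 30 mm round flange up to 16 mm; domed top at 19 mm. Origin: centre of its underside, on a 1.5 mm washer, 51.5 mm above the bench; z up. Right-hand thread: clockwise from above tightens.
- nut1_top (a point): Centre of nut 1's top. Every nut was run down to just short of its washer: it turns on against 0.1 N m of drag for an unknown 0.05 to 0.6 rad, seats, stands still until about 0.3 N m, then moves again, the torque climbing about 0.5 N m per rad of the grip. A tightened nut stays as left and next time stands still up to the torque it had; its neighbours slacken it only slightly.
- stand: Red round wrench stand fixed to the bench: foot 84 mm across, 10 mm thick, and on it a cup, inside 41 mm across, flared to 47 mm at its rim 30 mm above the bench. Origin: centre of its underside; z up. The wrench standing in it has its socket mouth 10 mm above the bench.
- micrometer: Bystander: outside micrometer, 132 x 47 mm, lying; origin at the centre of its underside.
- centre_cap: Bystander: grey wheel centre cap, 60 mm across; origin at the centre of its underside.
- setting_ring: Bystander: black and steel setting ring, 65 mm across, 23 mm high; origin at the centre of its underside.
- marker_red: Bystander: red felt marker, 130 mm, lying; origin at the centre of its underside.
- tape: Bystander: roll of masking tape, 100 mm across, 25 mm high; origin at the centre of its underside.
- torch: Bystander: black torch, 118 mm, lying; origin at the centre of its underside.
- ink_bottle: Bystander: white and blue ink bottle, 39 mm across, 82 mm tall, standing; origin at the centre of its underside.
- caliper: Bystander: digital caliper, 232 mm, lying; origin at the centre of its underside.

How it is judged:
On the way, in this order (a step that is already met when the one before it is completed fails the run):
1. first round: one opposite pair of nuts is snug (0.4 N m; each clamps with 3 to 11.5 N, as 0.36 to 0.46 N m do) while the other pair is still loose (under 2 N), the wrench lifted off (((contact force between nut1 and adapter between 3 and 11.5 N and contact force between nut3 and adapter between 3 and 11.5 N and contact force between each of nut2, nut4 and adapter below 2 N and contact force between wrench and adapter below 0.5 N and contact force between wrench and nut1 below 0.5 N and contact force between wrench and nut2 below 0.5 N and contact force between wrench and nut3 below 0.5 N and contact force between wrench and nut4 below 0.5 N) or (contact force between nut2 and adapter between 3 and 11.5 N and contact force between nut4 and adapter between 3 and 11.5 N and contact force between each of nut1, nut3 and adapter below 2 N and contact force between wrench and adapter below 0.5 N and contact force between wrench and nut1 below 0.5 N and contact force between wrench and nut2 below 0.5 N and contact force between wrench and nut3 below 0.5 N and contact force between wrench and nut4 below 0.5 N))), for 0.1 s.
2. first round finished: all four nuts snug (each clamps with 3 to 11.5 N), none tightened further, the wrench lifted off (contact force between nut1 and adapter between 3 and 11.5 N and contact force between nut2 and adapter between 3 and 11.5 N and contact force between nut3 and adapter between 3 and 11.5 N and contact force between nut4 and adapter between 3 and 11.5 N and contact force between wrench and adapter below 0.5 N and contact force between wrench and nut1 below 0.5 N and contact force between wrench and nut2 below 0.5 N and contact force between wrench and nut3 below 0.5 N and contact force between wrench and nut4 below 0.5 N), for 0.1 s.
3. second round: one opposite pair is tight (0.5 N m: over 12 N each) while the other pair is still only snug (under 12 N), the wrench lifted off (((contact force between each of nut1, nut3 and adapter above 12 N and contact force between each of nut2, nut4 and adapter below 12 N and contact force between wrench and adapter below 0.5 N and contact force between wrench and nut1 below 0.5 N and contact force between wrench and nut2 below 0.5 N and contact force between wrench and nut3 below 0.5 N and contact force between wrench and nut4 below 0.5 N) or (contact force between each of nut2, nut4 and adapter above 12 N and contact force between each of nut1, nut3 and adapter below 12 N and contact force between wrench and adapter below 0.5 N and contact force between wrench and nut1 below 0.5 N and contact force between wrench and nut2 below 0.5 N and contact force between wrench and nut3 below 0.5 N and contact force between wrench and nut4 below 0.5 N))), for 0.1 s.
At the end, for the whole second after the job is handed in: Every nut clamps the ring with 10.5 to 30 N (0.5 N m on the dial gives about 15 N), the ring is level within 0.0015 rad, and the wrench stands released and at rest in its stand: upright within 0.12 rad, mouth 6 to 14 mm above the bench and within 6 mm of the centre (contact force between nut1 and adapter between 10.5 and 30 N and contact force between nut2 and adapter between 10.5 and 30 N and contact force between nut3 and adapter between 10.5 and 30 N and contact force between nut4 and adapter between 10.5 and 30 N and angle between adapter's own z axis and vertical below 0.0015 rad and horizontal distance between wrench and stand below 0.006 m and height (world z) of wrench between 0.006 and 0.014 m and angle between wrench's own z axis and vertical below 0.12 rad and linear speed of wrench below 0.02 m/s and contact force between the fingers and wrench below 0.1 N); the robot touches nothing.
It fails at once if a nut is overtightened: the dial's pointer enters the red at 0.7 N m (1.4 rad) (value of joint dial above 1.4 rad).
It fails at once if a nut is touched by the fingers instead of the wrench (contact force between the fingers and nut1 above 1 N or contact force between the fingers and nut2 above 1 N or contact force between the fingers and nut3 above 1 N or contact force between the fingers and nut4 above 1 N).
It fails at once if the wrench is dropped: tipped over by more than 0.6 rad (angle between wrench's own z axis and vertical above 0.6 rad).
It fails at once if a bystander is shifted by more than 20 mm (distance of any of micrometer, centre_cap, setting_ring, marker_red, tape, torch, ink_bottle, caliper from where it was at the start of the episode above 0.02 m).
It also fails if it takes over 72 s, if anything falls off the work surface, if the arm or the gripper's body presses on something with over 40 N, if the wrist force passes 120 N, or if a joint passes its speed limit or range.

## Robot

A 7-joint arm with a two-finger parallel gripper is mounted at the origin on a cart in front of the work surface, level with it; the furniture and walls round the work are solid. World frame = base frame: x ahead of the robot, y to its left, z up, the work surface at z = 0. Lengths are in m, angles in rad, forces in N, time in s.
With the tool pointing down it reaches from about 0.4 to 0.85 m from the base axis. Payload 4.5 kg.
Tool frame: the origin (TCP) lies midway between the tips of the shut fingers; the grasp point (between the pads) lies 19 mm behind it; z points along the fingers, y is the line along which they close (so a half turn about z gives the same grasp; the last joint's range is limited). The gripper opens to 85 mm and grips with 20 to 120 N. Pads are 22 mm wide; open, the fingers measure 114 mm over their backs; the gripper's body (76 mm by 85 mm) begins 54 mm behind the grasp point. The pads swing forward as they close: fully open they stand 13 mm farther back than shut.
Start: joints at [1.382, 0.689, -0.195, 1.565, 0.157, 0.902, -0.215], TCP at [0.138, -0.61, 0.231] pointing down, gripper open.
Joint ranges: [-3.01, 3.01], [-0.46, 2.08], [-1.47, 1.51], [0.13, 2.56], [-1, 4.14], [0.04, 2.09], [-2.66, 2.66]. Speed limits (rad/s): [2.57, 2.57, 3.14, 3.14, 3.14, 3.14, 3.14].

## Interface

Orientations are given as a rotation vector (axis times angle).
In Python, from bench import env gives the robot as it stands.
- The arm moves only by the tool servo_tool, never from a script. Its argument "motion" is text: rows parted by semicolons, each of 6 numbers parted by spaces: the shift along the tool's x, y, z in mm, then the turn, a rotation vector about the tool's x, y, z in rad. A call has exactly 8 rows; each row is the pose to reach, as a shift and turn from the pose commanded when the call began, along the tool's axes at that moment; what a row does not reach only later rows make up. A row lasts 1/8 s, in which the tool goes at most 62.5 mm and 10.7 degrees, less where a joint would pass 70% of its speed; a pose out of reach is approached as far as the arm can. A call with a gripper value outside its range is refused whole. "hand" is the finger opening in mm, from 0 to 85.4, set as the call begins (left out, the last holds). The fingers move at their own pace and stop on an object; the grip force is fixed at half the most. Time passes only in rows, so rows that repeat a pose let the fingers close, or fill a call up. It gives the time, the measured TCP pose, the force, the opening and the grip force at its end, in the units of the state.
- env.read_state(): the state, without advancing time (a new reading comes with each control period).
- env.read_camera(name): name is "scene" or "side" or "wrist"; returns the picture (420x560x3 uint8, red, green, blue); there is no depth.
- env.calibration(name): a dict with "fov_y" (degrees; the focal length in pixels is half the picture's height over the tangent of half this angle, whatever the lens; pixels are square), "cx", "cy" (the principal point, pixels), "xyz" and "orientation" of the camera in the world. Camera axes: x right, y up, looking along -z (the intrinsics and any distortion apply to the point x, -y, -z); pixel columns grow to the right and rows downward; lengths in m; the calibration is good to about 2 mm. A picture is of the moment at which its call begins: read the wrist's pose just before it. calibration takes no time and is no camera call; for the wrist camera it gives the pose at the moment of the call.
- env.close_job(): hands the job in; it is judged then, once.
The state is a dict: "time": time; "joint_positions": joint angles; "joint_vel": joint speeds; "effort": joint torques, N m; "position": TCP position; "eef_rot": TCP orientation; "force": force on the tool from outside, world axes, zero at the start; "ft_torque": the same for the moment, N m; "finger_gap": opening from 0.0 (shut) to 1.0 (fully open); "grasp_force": force on a finger pad.
Only numpy, scipy, OpenCV 4.12 (cv2) and the standard library are available. Lean on these libraries where they do the work, as an engineer would, in place of code of your own. Each camera call takes 0.05 s, during which the arm holds its last target. There are 200 camera calls.

## Working session

There is one attempt and no reset: what is moved stays moved. The work goes in short steps, Python scripts to look and compute and a tool call to move; the robot and the scene stay as the last step left them, time stands still between calls to the robot, and variables do not carry over. Pictures are saved under pics/ and viewed, at most 10 in all, crops included, and the job is handed in when it is done.

Besides the shell and the picture viewer there is one more tool, called after "Request:" by a JSON object that holds its "fn" and its "kwargs", one argument or row to a line. servo_tool: Moves the arm, as the interface text tells. Its arguments: {"type":"object","properties":{"motion":{"type":"string"},"hand":{"type":"number"}},"required":["motion"]}

```bash
ls; mkdir -p pics; python3 - <<'E'
from bench import env
import cv2
print(env.read_state())
for n in ("scene","side","wrist"):
    print(n,env.calibration(n))
    cv2.imwrite(f"pics/{n}0.png",env.read_camera(n)[:,:,::-1])
a=cv2.imread("pics/scene0.png");b=cv2.imread("pics/side0.png")
E
```

```text
pics
{'time': 0.0, 'joint_positions': array([ 1.38182578,  0.69001067, -0.19449479,  1.56637198,  0.15731627,
        0.90247637, -0.21509572]), 'joint_vel': array([ 3.41202561e-04, -2.45469684e-05,  6.19562225e-04,  7.94949866e-04,
       -1.48399921e-03, -1.60029450e-03,  9.06839354e-04]), 'effort': array([-2.78468733e-04, -5.39606595e+01, -1.26651954e+00, -1.58545625e+01,
        9.08281276e-03,  9.58448712e-03, -8.72400818e-06]), 'position': array([ 0.13787401, -0.60892803,  0.23045946]), 'eef_rot': array([-3.12028193e+00, -3.49136015e-01,  5.69527584e-04]), 'force': array([-0.25100306,  0.17888607, -0.79330539]), 'ft_torque': array([-0.01629681, -0.01094551, -0.02069954]), 'grasp_force': 0.0, 'finger_gap': 1.0023986236524434}
scene {'fov_y': 50.30459086417187, 'cx': 280.2639099091773, 'cy': 208.21774350878087, 'xyz': array([-0.15143153,  0.84162463,  0.82941864]), 'orientation': array([ 0.40017662, -1.20374344, -2.22197604])}
side {'fov_y': 45.2273740128083, 'cx': 273.62772797870474, 'cy': 211.27651729259324, 'xyz': array([ 0.60342089, -1.2352781 ,  1.19415605]), 'orientation': array([0.83105691, 0.02251277, 0.04553   ])}
wrist {'fov_y': 69.11224688410556, 'cx': 284.0035358599172, 'cy': 206.6703199606323, 'xyz': array([ 0.21350194, -0.5918345 ,  0.37358025]), 'orientation': array([-0.25417796,  0.205233  , -1.33647272])}
```

View pics/scene0.png

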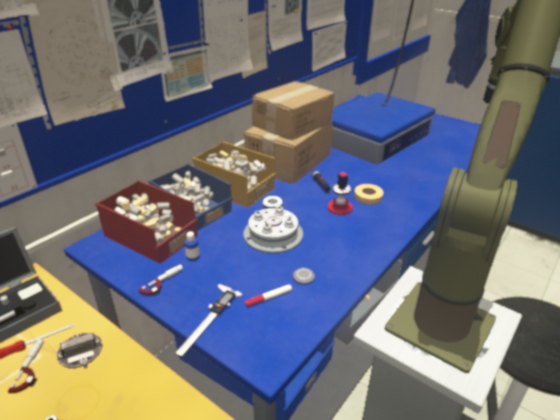

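View pics/side0.png

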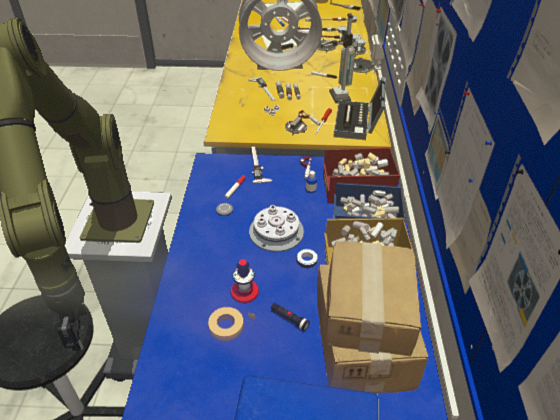

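```bash
cat > h.py <<'E'
from bench import env
import numpy as np, cv2
from scipy.spatial.transform import Rotation as R
def ray(n,u,v,cal=None):
    c=cal or env.calibration(n); f=210/np.tan(np.radians(c['fov_y']/2))
    d=np.array([(u-c['cx'])/f,-(v-c['cy'])/f,-1.])
    return c['xyz'],R.from_rotvec(c['orientation']).apply(d)
def plane(n,u,v,z,cal=None):
    o,d=ray(n,u,v,cal); return (o+d*(z-o[2])/d[2])
def proj(cal,p):
    f=210/np.tan(np.radians(cal['fov_y']/2))
    q=R.from_rotvec(cal['orientation']).inv().apply(np.asarray(p)-cal['xyz'])
    return np.stack([cal['cx']-f*q[...,0]/q[...,2],cal['cy']+f*q[...,1]/q[...,2]],-1)
def tool():
    s=env.read_state(); return s,s['position'],R.from_rotvec(s['eef_rot'])
def shift(target):   # world point -> tool mm
    s,p,r=tool(); return r.inv().apply(np.asarray(target)-p)*1000
E
python3 - <<'E'
from h import *
np.set_printoptions(precision=4,suppress=True)
for nm,z,a in (("spigot",.06,(276,220)),("grip top",.13,(243,265)),("stand",.01,(244,292)),("tape",.025,(226,322)),("torch",.01,(290,317)),("set ring",.02,(307,257)),("bottle",.04,(312,182)),("cap",.02,(224,209)),("marker",.01,(235,186)),("boxedge",.1,(322,300))):
    print(nm,plane("side",*a,z))
print("scene grip",plane("scene",342,190,.01),plane("scene",274,217,.06),plane("scene",340,206,.01))
s,p,r=tool(); print(r.as_matrix())
c=env.calibration("wrist"); print(r.inv().apply(c['xyz']-p)); print((r.inv()*R.from_rotvec(c['orientation'])).as_matrix())
b=cv2.imread("pics/side0.png")[160:350,190:340]; cv2.imwrite("pics/c1.png",cv2.resize(b,None,fx=3.1,fy=3.1,interpolation=cv2.INTER_CUBIC))
E
```

```text
spigot [ 0.5496 -0.0356  0.06  ]
grip top [ 0.4689 -0.2976  0.13  ]
stand [ 0.4667 -0.2977  0.01  ]
tape [ 0.4282 -0.4167  0.025 ]
torch [ 0.6052 -0.3806  0.01  ]
set ring [ 0.6527 -0.1578  0.02  ]
bottle [0.6699 0.1922 0.04  ]
cap [0.3647 0.0538 0.02  ]
marker [0.3878 0.1927 0.01  ]
boxedge [ 0.6899 -0.3861  0.1   ]
scene grip [ 0.5078 -0.3799  0.01  ] [ 0.5459 -0.038   0.06  ] [ 0.4583 -0.2854  0.01  ]
[[ 0.9753  0.221  -0.0004]
 [ 0.221  -0.9753  0.0013]
 [-0.0001 -0.0014 -1.    ]]
[ 0.0775 -0.0003 -0.143 ]
[[ 0.0002  0.9546  0.298 ]
 [ 1.     -0.0002 -0.0001]
 [ 0.      0.298  -0.9546]]
```

View pics/c1.png

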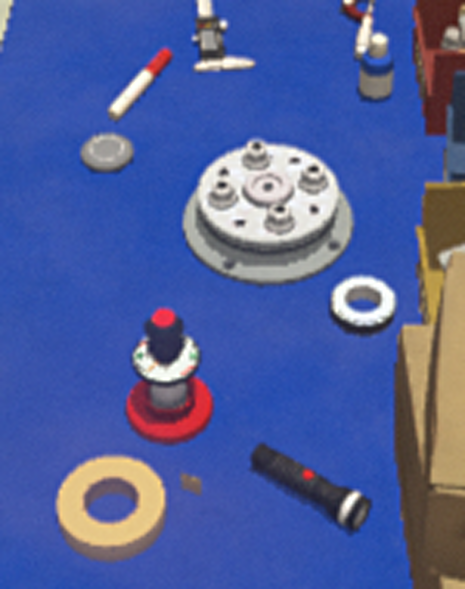

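Request:
{"fn": "servo_tool", "kwargs": {
  "motion": "45 -43 0 0 0 0; 90 -86 0 0 0 0; 135 -129 0 0 0 0; 180 -172 0 0 0 0; 225 -215 0 0 0 0; 270 -258 0 0 0 0; 310 -295 10 0 0 0; 345 -328 20 0 0 0",
  "hand": 85
}}

```text
time: 1.15
position: [0.4033, -0.2115, 0.2112]
eef_rot: [3.122, 0.351, 0.001]
force: [0.8, 0.1, -0.2]
finger_gap: 0.997
grasp_force: 0.0
```

Request:
{"fn": "servo_tool", "kwargs": {
  "motion": "35 -33 5 0 0 0; 75 -70 10 0 0 0; 110 -105 15 0 0 0; 145 -138 20 0 0 0; 145 -138 20 0 0 0; 145 -138 20 0 0 0; 145 -138 20 0 0 0; 145 -138 20 0 0 0"
}}

```text
time: 2.15
position: [0.5125, -0.0481, 0.1914]
eef_rot: [3.122, 0.346, -0.001]
force: [-0.2, 0.6, -0.3]
finger_gap: 0.994
grasp_force: 0.0
```

```bash
python3 - <<'E'
from h import *
import pickle
s,p,r=tool();c=env.calibration("wrist");im=env.read_camera("wrist")[:,:,::-1]
pickle.dump((c,im.copy(),s),open("hub.pkl","wb")); cv2.imwrite("pics/hub.png",cv2.resize(im,(784,588),interpolation=cv2.INTER_CUBIC))
print(p,s['time'],s['joint_positions'])
E
```

```text
[ 0.51251914 -0.04811015  0.19138277] 2.15 [ 0.0627014   0.60376023 -0.09414786  1.94105311  0.0954765   0.6012606
 -1.44390319]
```

View pics/hub.png

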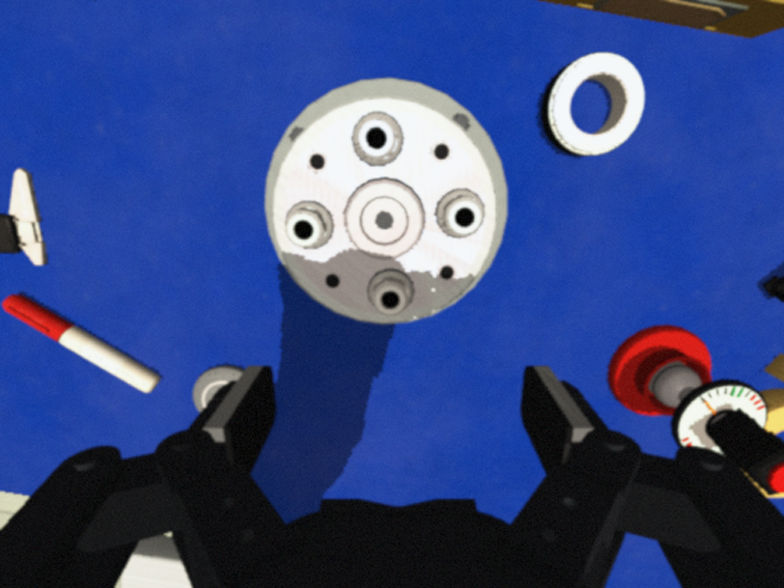

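```bash
python3 - <<'E'
from h import *
import pickle
c,im,s=pickle.load(open("hub.pkl","rb"))
pts=[(377,137),(462,215),(390,292),(305,228)]
t=[]
for u,v in pts:
    u,v=int(u/1.4),int(v/1.4); q=im[v-22:v+22,u-22:u+22]
    q=cv2.normalize(cv2.cvtColor(q,cv2.COLOR_BGR2GRAY),None,0,255,cv2.NORM_MINMAX)
    q=cv2.createCLAHE(3,(2,2)).apply(q)
    t.append(cv2.resize(q,(300,300),interpolation=cv2.INTER_CUBIC))
    print(plane("wrist",u,v,.0675,c))
cv2.imwrite("pics/nuts.png",np.vstack([np.hstack(t[:2]),np.hstack(t[2:])]))
E
```

```text
[ 0.59649301 -0.01639765  0.0675    ]
[ 0.56322246 -0.07753525  0.0675    ]
[ 0.50430968 -0.04412412  0.0675    ]
[0.53394646 0.01710187 0.0675    ]
```

View pics/nuts.png

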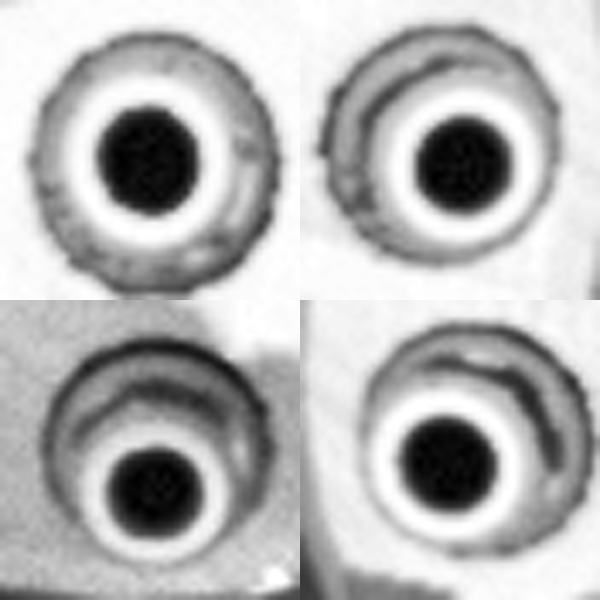

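Request:
{"fn": "servo_tool", "kwargs": {
  "motion": "-5 0 20 0 0 0; -10 0 45 0 0 0; -15 0 70 0 0 0; -20 0 88 0 0 0; -20 0 88 0 0 0; -20 0 88 0 0 0; -20 0 88 0 0 0; -20 0 88 0 0 0"
}}

```text
time: 3.2
position: [0.4941, -0.0512, 0.1039]
eef_rot: [3.122, 0.349, 0.002]
force: [-0.5, 0.4, 0.6]
finger_gap: 0.993
grasp_force: 0.0
```

```bash
python3 - <<'E'
from h import *
import pickle
s,p,r=tool();c=env.calibration("wrist");im=env.read_camera("wrist")[:,:,::-1].copy()
pickle.dump((c,im,s),open("hub2.pkl","wb")); print(p)
pts=np.array([[.5965,-.0164,.0675],[.5632,-.0775,.0675],[.5043,-.0441,.0675],[.5339,.0171,.0675]])
px=proj(c,pts);print(px, im.max())
t=[]
for u,v in px.astype(int):
    v=max(v,32); q=im[v-32:v+32,u-32:u+32]
    q=np.clip((q.astype(float)/255)**1.5*255,0,255).astype(np.uint8)
    t.append(cv2.resize(q,(300,300),interpolation=cv2.INTER_CUBIC))
cv2.imwrite("pics/nuts2.png",np.vstack([np.hstack(t[:2]),np.hstack(t[2:])]))
E
```

```text
[ 0.49411256 -0.05123702  0.10389051]
[[263.16120665  52.41952482]
 [355.18776683 140.40965621]
 [276.84533876 221.89350264]
 [185.49544776 153.75140256]] 250
```

View pics/nuts2.png

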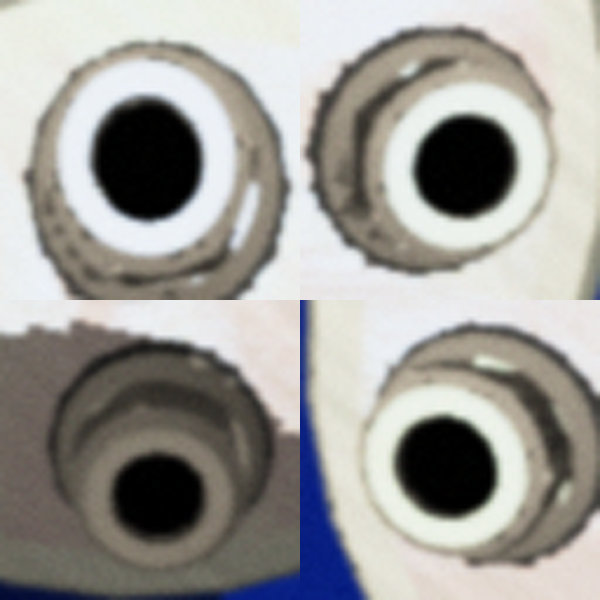

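```bash
cat > rect.py <<'E'
from h import *
import pickle
c,im,s=pickle.load(open("hub2.pkl","rb"))
pts=np.array([[.5965,-.0164,.0705],[.5632,-.0775,.0705],[.5043,-.0441,.0705],[.5339,.0171,.0705]])
g=im.min(2); C=[]
for u,v in proj(c,pts).round().astype(int):
    v0=max(v-16,0); q=g[v0:v+17,u-16:u+17]
    n,l,st,ce=cv2.connectedComponentsWithStats((q<45).astype(np.uint8))
    k=min(range(1,n),key=lambda i:np.hypot(*(ce[i]-[16,v-v0]))+(1e3 if st[i,4]<40 else 0))
    C.append(plane("wrist",*(ce[k]+[u-16,v0]),.0705,c)); 
C=np.array(C)
if __name__=="__main__":
    print(C,C.mean(0),np.linalg.norm(C-C.mean(0),axis=1), np.degrees(np.arctan2(*(C-C.mean(0)).T[1::-1])))
    ims=[]
    for k,cc in enumerate(C):
        a=np.linspace(-15.5,15.5,300)/1000
        X,Y=np.meshgrid(cc[0]+a,cc[1]-a)
        m=proj(c,np.stack([X,Y,np.full_like(X,.057)],-1)).astype(np.float32)
        q=cv2.remap(im,m[...,0],m[...,1],cv2.INTER_CUBIC)
        ga=1.2 if k!=2 else .8
        q=np.clip(((q/255.)**ga*255),0,255).astype(np.uint8)
        for d in range(0,360,15):
            p=[150+ (l/1000/.031*300000/1000)*np.array([np.cos(np.radians(d)),-np.sin(np.radians(d))]) for l in (13.5,15.3 if d%30 else 15.5)]
            cv2.line(q,*[tuple(int(z) for z in x) for x in p],(0,0,255) if d%90 else (0,200,0),1 )
        cv2.circle(q,(150,150),int(12.47/31*300),(255,120,0),1)
        ims.append(q)
    cv2.imwrite("pics/rect.png",np.vstack([np.hstack(ims[:2]),np.hstack(ims[2:])]))
E
python3 rect.py
```

```text
[[ 0.59522122 -0.01623839  0.0705    ]
 [ 0.5622679  -0.07856536  0.0705    ]
 [ 0.50004452 -0.04546245  0.0705    ]
 [ 0.5329641   0.01691347  0.0705    ]] [ 0.54762443 -0.03083818  0.0705    ] [0.04978562 0.04992309 0.04977667 0.04995143] [  17.05281935  -72.94314483 -162.91455326  107.06712019]Traceback (most recent call last):
  File "rect.py", line 18, in <module>
    m=proj(c,np.stack([X,Y,np.full_like(X,.057)],-1)).astype(np.float32)
      ~~~~^^^^^^^^^^^^^^^^^^^^^^^^^^^^^^^^^^^^^^^^^^^
  File "h.py", line 12, in proj
    q=R.from_rotvec(cal['orientation']).inv().apply(np.asarray(p)-cal['xyz'])
  File "scipy/spatial/transform/_rotation.pyx", line 2580, in scipy.spatial.transform._rotation.Rotation.apply
ValueError: Expected input of shape (3,) or (P, 3), got (300, 300, 3).
```

```bash
sed -i 's/np.full_like(X,.057)\],-1))/np.full_like(X,.057)],-1).reshape(-1,3)).reshape(300,300,2)/' rect.py; python3 rect.py >/dev/null
```

```text
(no output)
```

View pics/rect.png

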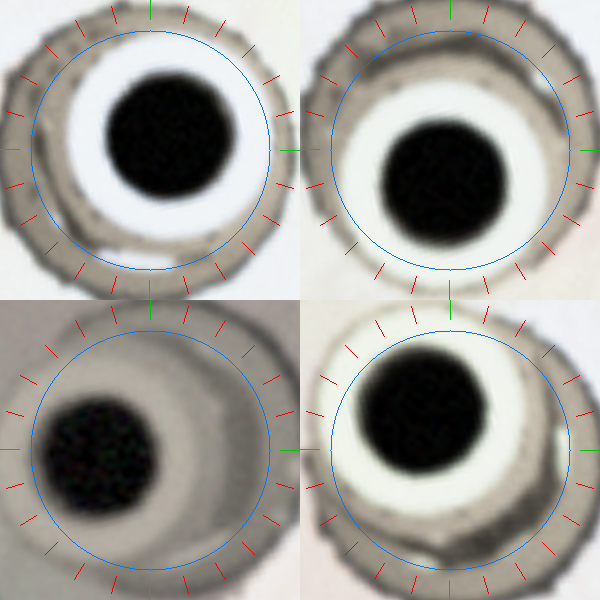

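```bash
python3 - <<'E'
from rect import *
g=cv2.cvtColor(im,cv2.COLOR_BGR2GRAY)
for k,(cc,a0) in enumerate(zip(C,(-170,0,-80,-120))):
    for z in (.059,.061,.063):
        th=np.arange(a0,a0+165,4) 
        P=np.stack([cc[0]+.0118*np.cos(np.radians(th)),cc[1]+.0118*np.sin(np.radians(th)),np.full(len(th),z)],-1)
        m=proj(c,P).astype(np.float32)[None]
        q=cv2.remap(g,m[...,0],m[...,1],cv2.INTER_LINEAR)[0]
        print(k,z,' '.join(f"{t}:{x}" for t,x in zip(th,q)) if z==.059 else ' '.join(f"{x}" for x in q))
E
```

```text
0 0.059 -170:139 -166:151 -162:153 -158:158 -154:158 -150:161 -146:165 -142:154 -138:125 -134:100 -130:100 -126:109 -122:120 -118:154 -114:206 -110:224 -106:232 -102:235 -98:238 -94:234 -90:235 -86:232 -82:219 -78:181 -74:161 -70:156 -66:159 -62:171 -58:184 -54:188 -50:191 -46:194 -42:195 -38:196 -34:200 -30:205 -26:211 -22:220 -18:222 -14:229 -10:234 -6:236
0 0.061 129 144 150 150 151 154 146 136 106 95 104 115 124 160 205 220 234 236 237 234 234 230 210 170 159 153 159 178 187 188 191 192 192 192 196 198 204 208 210 217 220 222
0 0.063 122 133 142 140 144 141 127 120 103 96 110 122 129 163 197 214 233 235 236 233 233 226 193 162 156 155 163 185 187 187 191 190 190 191 192 194 198 199 201 202 202 205
1 0.059 0:188 4:196 8:177 12:144 16:125 20:114 24:118 28:131 32:164 36:199 40:212 44:175 48:145 52:136 56:130 60:120 64:117 68:110 72:105 76:100 80:95 84:97 88:107 92:120 96:128 100:134 104:130 108:123 112:117 116:115 120:108 124:102 128:96 132:99 136:114 140:134 144:164 148:166 152:161 156:164 160:165 164:170
1 0.061 186 192 196 162 131 120 118 117 137 172 197 172 136 122 116 106 103 1
[... 811 characters left out ...]
3 93 91 91 90 91 96 95 91 93 94 96 101 105 108
3 0.059 -120:145 -116:146 -112:147 -108:155 -104:173 -100:172 -96:145 -92:112 -88:96 -84:102 -80:98 -76:94 -72:88 -68:89 -64:103 -60:121 -56:123 -52:126 -48:113 -44:102 -40:98 -36:103 -32:105 -28:103 -24:108 -20:109 -16:140 -12:173 -8:201 -4:207 0:218 4:230 8:193 12:153 16:142 20:143 24:140 28:148 32:163 36:173 40:183 44:193
3 0.061 139 139 138 133 137 143 132 107 100 101 97 91 83 77 83 90 95 93 93 90 88 93 98 99 102 108 130 155 178 188 204 196 154 138 141 141 145 161 167 175 186 199
3 0.063 136 136 131 124 113 117 111 116 114 108 102 92 83 75 80 88 84 83 88 90 88 93 101 105 105 106 117 135 153 175 178 154 137 140 142 145 158 164 170 180 194 200
```

Request:
{"fn": "servo_tool", "kwargs": {
  "motion": "-5 10 -35 0 0 0; -30 50 -70 0 0 0; -60 95 -86 0 0 0; -90 140 -86 0 0 0; -110 185 -86 0 0 0; -122 215 -86 0 0 0; -122 230 -86 0 0 0; -122 230 -86 0 0 0"
}}

```text
time: 4.25
position: [0.4262, -0.3025, 0.1893]
eef_rot: [3.122, 0.349, 0.002]
force: [-0.3, -0.2, -0.6]
finger_gap: 0.995
grasp_force: 0.0
```

```bash
python3 - <<'E'
from h import *
import pickle
s,p,r=tool();c=env.calibration("wrist");im=env.read_camera("wrist")[:,:,::-1].copy()
pickle.dump((c,im,s),open("wr.pkl","wb")); print(p,s['eef_rot'],s['time'],s['joint_positions'])
cv2.imwrite("pics/wr.png",cv2.resize(im,(784,588),interpolation=cv2.INTER_CUBIC))
E
```

```text
[ 0.42619228 -0.3025049   0.18933286] [3.12211893e+00 3.48568304e-01 1.66053704e-03] 4.25 [ 0.63683714  0.61742892 -0.17254531  1.91904533  0.17141323  0.61820275
 -0.99280373]
```

View pics/wr.png

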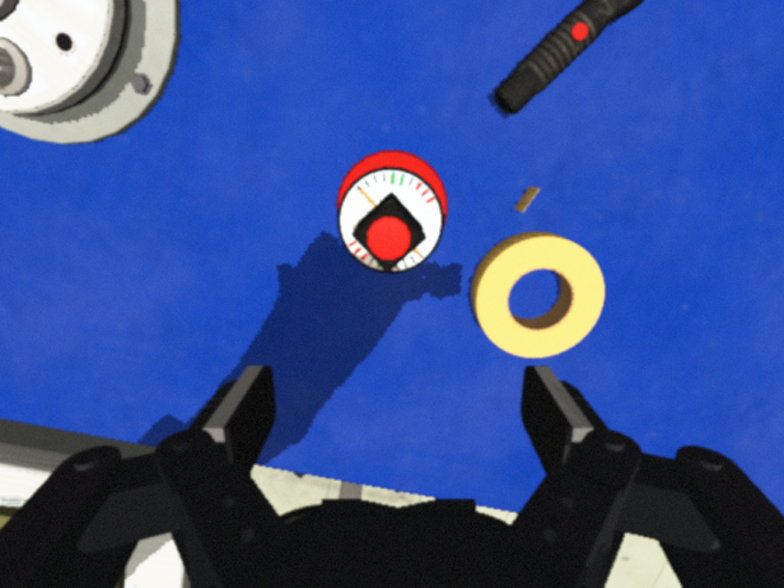

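```bash
python3 - <<'E'
from h import *
import pickle
np.set_printoptions(precision=4,suppress=True)
c,im,s=pickle.load(open("wr.pkl","rb"))
hsv=cv2.cvtColor(im,cv2.COLOR_BGR2HSV); g=im.max(2)
red=((hsv[...,0]<8)|(hsv[...,0]>172))&(hsv[...,1]>150)&(hsv[...,2]>110)
sub=np.zeros_like(red); sub[140:200,245:315]=1
n,l,st,ce=cv2.connectedComponentsWithStats((red&sub).astype(np.uint8))
for i in range(1,n):
    if st[i,4]>20: print(st[i],ce[i],plane("wrist",*ce[i],.13,c))
# white dial+black -> dial disc
blk=((g<60)&sub).astype(np.uint8)
n,l,st,ce=cv2.connectedComponentsWithStats(blk); k=1+np.argmax(st[1:,4])
ys,xs=np.nonzero((l==k)|(red&sub)&(np.hypot(np.arange(560)[None]-278,np.arange(420)[:,None]-170)<20))
h=cv2.convexHull(np.stack([xs,ys],-1).astype(np.int32))[:,0]; 
for nm,i in (("L",xs.argmin()),("R",xs.argmax()),("T",ys.argmin()),("B",ys.argmax())): print(nm,xs[i],ys[i],plane("wrist",xs[i],ys[i],.13,c))
org=(hsv[...,0]>8)&(hsv[...,0]<22)&(hsv[...,1]>120)&sub.astype(bool)
ys,xs=np.nonzero(org&(np.arange(420)[:,None]<165)); print(len(xs)); 
P=np.array([plane("wrist",u,v,.083,c) for u,v in zip(xs,ys)]); d=np.linalg.svd(P-P.mean(0))[2][0]; print(P.mean(0),np.degrees(np.arctan2(d[1],d[0])),R.from_rotvec(s['eef_rot']).as_matrix()[:,0])
st2=(red&sub)&(np.arange(420)[:,None]<150)
E
```

```text
[262 154  32  32 807] [277.2565 169.6332] [ 0.4645 -0.289   0.13  ]
L 253 166 [ 0.4633 -0.2727  0.13  ]
R 302 168 [ 0.4692 -0.3049  0.13  ]
T 277 140 [ 0.4835 -0.2846  0.13  ]
B 272 185 [ 0.4534 -0.2877  0.13  ]
12
[ 0.4743 -0.2755  0.083 ] -126.74237407295429 [0.9754 0.2205 0.001 ]
```

Request:
{"fn": "servo_tool", "kwargs": {
  "motion": "10 -1 10 0 0 -0.18; 25 -3 20 0 0 -0.36; 40 -5 30 0 0 -0.54; 40 -5 40 0 0 -0.70; 40 -5 55 0 0 -0.746; 40 -5 75 0 0 -0.746; 40 -5 92 0 0 -0.746; 40 -5 98 0 0 -0.746"
}}

```text
time: 5.3
position: [0.4627, -0.2874, 0.0901]
eef_rot: [-2.778, -1.462, 0.002]
force: [-1.1, -0.9, 1.0]
finger_gap: 0.992
grasp_force: 0.0
```

Request:
{"fn": "servo_tool", "kwargs": {
  "motion": "0 0 0 0 0 0; 0 0 0 0 0 0; 0 0 0 0 0 0; 0 0 0 0 0 0; 0 0 0 0 0 0; 0 0 0 0 0 0; 0 0 0 0 0 0; 0 0 0 0 0 0",
  "hand": 15
}}

```text
time: 6.3
position: [0.4635, -0.2889, 0.0918]
eef_rot: [2.78, 1.463, 0.0]
force: [-1.0, 0.2, 5.1]
finger_gap: 0.297
grasp_force: 60.0
```

```bash
python3 - <<'E'
from h import *
s,p,r=tool();c=env.calibration("wrist");im=env.read_camera("wrist")[:,:,::-1].copy()
print(p,r.as_matrix()[:,0],s['joint_positions'],s['force'],s['ft_torque'],s['finger_gap']*85.4,s['grasp_force'])
cv2.imwrite("pics/gr.png",cv2.resize(im,(784,588),interpolation=cv2.INTER_CUBIC))
E
```

```text
[ 0.46350506 -0.28893485  0.09182022] [ 5.66342570e-01  8.24169939e-01 -7.59996031e-05] [ 0.6474541   0.8086554  -0.29358817  1.91430501  0.46640853  0.48472079
 -0.57929931] [-1.03765857  0.23390045  5.10456216] [0.12623677 0.21180246 0.08078539] 25.379764467074903 59.9998015165329
```

View pics/gr.png

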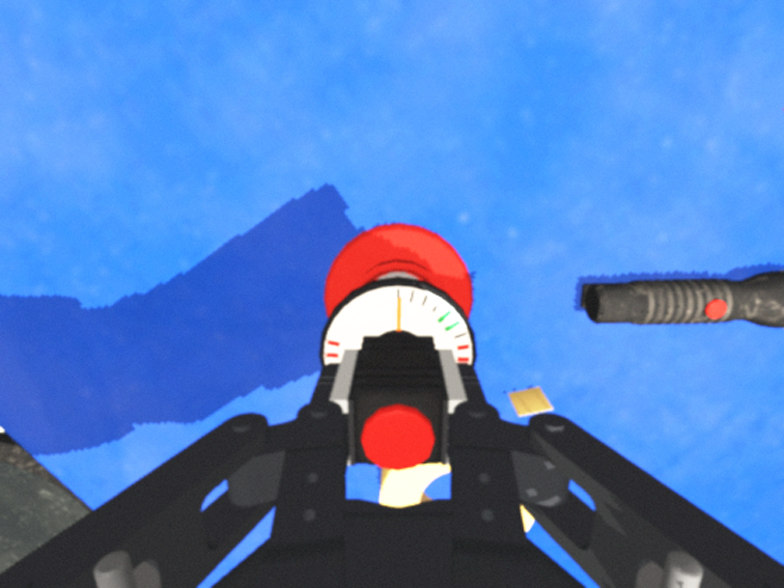

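```bash
cat >> h.py <<'E'
HUB=np.array([0.54762,-0.03084])
NUT=HUB+0.0499*np.array([[np.cos(np.radians(a)),np.sin(np.radians(a))] for a in (17.07,-72.93,-162.93,107.07)])
O=np.array([0.0,0.0]); H=0.0818   # wrench axis in tool xy, TCP height above mouth
def wr():
    s,p,r=tool(); x=r.as_matrix()[:,0]; y=r.as_matrix()[:,1]
    return p[:2]+x[:2]*O[0]+y[:2]*O[1], p[2]-H, np.degrees(np.arctan2(x[1],x[0]))
def go(xy,z,phi):
    """print tool shift mm and turn to bring wrench axis to xy, mouth z, tool x to phi deg"""
    s,p,r=tool(); f=np.radians(phi); x=np.array([np.cos(f),np.sin(f)]); y=np.array([x[1],-x[0]])
    t=np.append(np.asarray(xy)-x*O[0]-y*O[1],z+H); cur=wr()[2]
    print("shift",np.round(r.inv().apply(t-p)*1000,1),"turn",round(np.radians(-(phi-cur)),3))
def dial(save=None):
    c=env.calibration("wrist");im=env.read_camera("wrist")[:,:,::-1].copy()
    if save: cv2.imwrite(save,im)
    s,p,r=tool(); hsv=cv2.cvtColor(im,cv2.COLOR_BGR2HSV)
    m=(hsv[...,0]>8)&(hsv[...,0]<22)&(hsv[...,1]>110)
    w,mz,phi=wr(); zz=mz+.073
    ys,xs=np.nonzero(m); P=np.array([plane("wrist",u,v,zz,c)[:2] for u,v in zip(xs,ys)])-w if len(xs) else np.zeros((0,2))
    rr=np.linalg.norm(P,axis=1) if len(P) else np.zeros(0); P=P[(rr<.033)&(rr>.012)]
    if not len(P): print("no pointer");return
    a=np.radians(phi)-np.arctan2(P[:,1],P[:,0]); a=np.angle(np.exp(1j*a)); print("dial rad %.3f (n %d)"%(np.median(a),len(a)))
E
python3 - <<'E'
from h import *
im=cv2.imread("pics/gr.png"); hsv=cv2.cvtColor(im,cv2.COLOR_BGR2HSV)
red=((hsv[...,0]<8)|(hsv[...,0]>172))&(hsv[...,1]>150)&(hsv[...,2]>110); red[:395]=0; red[:,:340]=0;red[:,450:]=0
ys,xs=np.nonzero(red); u,v=(xs.mean()+.5)/1.4-.5,(ys.mean()+.5)/1.4-.5
s,p,r=tool(); q=plane("wrist",u,v,.130); print(u,v,q, r.inv().apply(q-p)*1000)
print(NUT,wr()); dial()
go(NUT[0],0.085,58.5)
E
```

```text
283.6527048661529 311.780334338583 [ 0.46402833 -0.28913915  0.13      ] [  0.08851908   0.57501731 -38.17781714]
[[ 0.59532175 -0.01619236]
 [ 0.56226764 -0.07854175]
 [ 0.49991825 -0.04548764]
 [ 0.53297236  0.01686175]] (array([ 0.46352878, -0.28890571]), np.float64(0.010021731977557069), np.float64(55.50642724296618))
dial rad 0.049 (n 48)
shift [299.4 -45.8 -75. ] turn -0.052
```

Request:
{"fn": "servo_tool", "kwargs": {
  "motion": "0 0 -35 0 0 0; 5 -1 -70 0 0 0; 50 -8 -78 0 0 0; 105 -16 -78 0 0 0; 160 -25 -78 0 0 -0.02; 215 -33 -78 0 0 -0.05; 265 -41 -78 0 0 -0.052; 299 -46 -76 0 0 -0.052"
}}

```text
time: 7.4
position: [0.595, -0.0129, 0.1667]
eef_rot: [-2.738, -1.538, -0.0]
force: [0.4, -0.9, -3.6]
finger_gap: 0.3
grasp_force: 60.5
```

```bash
python3 - <<'E'
from h import *
s,p,r=tool(); print(wr(),s['force'],s['ft_torque'],s['joint_positions'][6]); dial(); go(NUT[0],.0565,58.5)
E
```

```text
(array([ 0.59504211, -0.01292823]), np.float64(0.08486145559064522), np.float64(58.656165156191214)) [ 0.4193923  -0.90021855 -3.62258899] [-0.06825149 -0.04294959  0.03218244] -0.9206993797796525
dial rad 0.138 (n 47)
shift [-9.2  3.4 28.3] turn 0.008
```

```bash
python3 - <<'E'
from h import *
for i in range(5):
    s,p,r=tool(); print(s['time'],p,wr()[2],s['joint_vel'].round(2)); env.read_camera("side")
go(NUT[0],.0565,58.5)
E
```

```text
7.45 [ 0.59709959 -0.00680527  0.16670852] 58.95262246816976 [ 0.04 -0.02 -0.03  0.03 -0.01 -0.03  0.06]
7.5 [ 0.59591527 -0.00945774  0.16666444] 58.92200862927251 [ 0.06 -0.01  0.06  0.04  0.02  0.02  0.02]
7.55 [ 0.5946227  -0.01312634  0.16644068] 58.752989498309624 [ 0.05 -0.01  0.05  0.03  0.02  0.02  0.01]
7.6 [ 0.59385841 -0.01579414  0.16634715] 58.584471706383624 [ 0.03 -0.01  0.03  0.02  0.    0.01 -0.  ]
7.65 [ 0.5936037  -0.01743262  0.16642948] 58.457250575642554 [ 0.02 -0.01  0.01  0.   -0.    0.    0.  ]
shift [ 2.6  0.5 28.3] turn -0.002
```

Request:
{"fn": "servo_tool", "kwargs": {
  "motion": "2 0.5 5 0 0 0; 2 0.5 10 0 0 0; 2 0.5 14 0 0 0; 2 0.5 18 0 0 0; 2 0.5 22 0 0 0; 2 0.5 26 0 0 0; 2 0.5 28 0 0 0; 2 0.5 28 0 0 0"
}}

```text
time: 8.7
position: [0.5964, -0.0145, 0.1408]
eef_rot: [2.74, 1.535, 0.002]
force: [-1.0, 1.1, -2.9]
finger_gap: 0.293
grasp_force: 60.7
```

```bash
python3 - <<'E'
from h import *
s,p,r=tool(); print(wr(),s['force'],s['ft_torque'],s['joint_positions'][6]); dial()
E
```

```text
(array([ 0.59636847, -0.01454815]), np.float64(0.05897939902764936), np.float64(58.50332705700381)) [-0.98103084  1.07528152 -2.91371306] [ 0.05059283  0.19846971 -0.0125397 ] -0.9384464895737026
dial rad 0.016 (n 71)
```

Request:
{"fn": "servo_tool", "kwargs": {
  "motion": "0 0 0.5 0 0 0.05; 0 0 1 0 0 0.10; 0 0 1 0 0 0.15; 0 0 1 0 0 0.20; 0 0 1 0 0 0.25; 0 0 1 0 0 0.3; 0 0 1 0 0 0.3; 0 0 1 0 0 0.3"
}}

```text
time: 9.75
position: [0.5968, -0.0152, 0.1392]
eef_rot: [2.94, 1.105, 0.002]
force: [-2.0, -0.8, 8.2]
finger_gap: 0.295
grasp_force: 62.2
```

```bash
cat > rd.py <<'E'
from h import *
import sys
s,p,r=tool(); w=wr(); print(s['time'],np.round(w[0],4),round(w[1],4),"phi %.1f"%w[2],"F",s['force'].round(1),"Mz %.3f"%s['ft_torque'][2],"j7 %.2f"%s['joint_positions'][6]); dial(sys.argv[1] if len(sys.argv)>1 else None)
E
python3 rd.py
```

```text
9.75 [ 0.5968 -0.0152] 0.0574 phi 41.2 F [-2.  -0.8  8.2] Mz 0.146 j7 -1.16
dial rad 0.193 (n 66)
```

Request:
{"fn": "servo_tool", "kwargs": {
  "motion": "0 0 0 0 0 0.05; 0 0 0 0 0 0.10; 0 0 0 0 0 0.15; 0 0 0 0 0 0.20; 0 0 0 0 0 0.25; 0 0 0 0 0 0.28; 0 0 0 0 0 0.28; 0 0 0 0 0 0.28"
}}

```text
time: 10.8
position: [0.597, -0.0158, 0.139]
eef_rot: [3.064, 0.685, 0.002]
force: [-2.1, -1.1, 6.1]
finger_gap: 0.295
grasp_force: 61.9
```

```bash
python3 rd.py
```

```text
10.8 [ 0.597  -0.0158] 0.0572 phi 25.2 F [-2.1 -1.1  6.1] Mz 0.332 j7 -1.36
dial rad 0.658 (n 62)
```

Request:
{"fn": "servo_tool", "kwargs": {
  "motion": "0 0 0 0 0 0.04; 0 0 0 0 0 0.08; 0 0 0 0 0 0.11; 0 0 0 0 0 0.14; 0 0 0 0 0 0.15; 0 0 0 0 0 0.15; 0 0 0 0 0 0.15; 0 0 0 0 0 0.15"
}}

```text
time: 11.85
position: [0.5969, -0.0162, 0.1387]
eef_rot: [3.106, 0.454, 0.002]
force: [-0.5, -2.6, 6.0]
finger_gap: 0.297
grasp_force: 61.8
```

```bash
python3 rd.py; python3 -c "
from h import *
go(NUT[2]+[.001,0.0005],.0900,26.3)"
```

```text
11.85 [ 0.5969 -0.0162] 0.0569 phi 16.6 F [-0.5 -2.6  6. ] Mz 0.460 j7 -1.46
dial rad 0.871 (n 36)
shift [-100.2    0.3  -33.2] turn -0.169
```

Request:
{"fn": "servo_tool", "kwargs": {
  "motion": "0 0 0 0 0 -0.13; 0 0 0 0 0 -0.25; 0 0 -5 0 0 -0.26; 0 0 -22 0 0 -0.26; -15 0 -33 0 0 -0.2; -55 0 -33 0 0 -0.112; -90 0 -33 0 0 -0.112; -100 0 -30 0 0 -0.112"
}}

```text
time: 12.9
position: [0.4977, -0.0439, 0.169]
eef_rot: [-3.079, -0.625, 0.004]
force: [0.5, -0.7, -3.5]
finger_gap: 0.298
grasp_force: 60.9
```

Request:
{"fn": "servo_tool", "kwargs": {
  "motion": "0 0 0 0 0 0; 0 0 0 0 0 0; 0 0 3 0 0 0; 0 0 5 0 0 0; 0 0 5 0 0 0; 0 0 5 0 0 0; 0 0 5 0 0 0; 0 0 5 0 0 0"
}}

```text
time: 13.9
position: [0.5004, -0.0435, 0.1633]
eef_rot: [3.078, 0.628, 0.0]
force: [-0.6, 0.2, -3.5]
finger_gap: 0.298
grasp_force: 60.9
```

```bash
python3 rd.py; python3 -c "
from h import *
go(NUT[2]+[.001,0.0005],.0565,23)"
```

```text
13.9 [ 0.5004 -0.0435] 0.0815 phi 23.1 F [-0.6  0.2 -3.5] Mz -0.044 j7 -1.37
dial rad -0.000 (n 112)
shift [-0.1  1.5 25.1] turn 0.001
```

Request:
{"fn": "servo_tool", "kwargs": {
  "motion": "0 1.5 5 0 0 0; 0 1.5 10 0 0 0; 0 1.5 15 0 0 0; 0 1.5 19 0 0 0; 0 1.5 23 0 0 0; 0 1.5 25 0 0 0; 0 1.5 25.5 0 0 0; 0 1.5 25.5 0 0 0"
}}

```text
time: 14.95
position: [0.5012, -0.0449, 0.1391]
eef_rot: [3.078, 0.628, 0.002]
force: [-1.9, -0.7, 11.4]
finger_gap: 0.298
grasp_force: 63.1
```

```bash
python3 rd.py
```

```text
14.95 [ 0.5012 -0.0449] 0.0573 phi 23.1 F [-1.9 -0.7 11.4] Mz 0.013 j7 -1.38
dial rad 0.001 (n 106)
```

Fully on the second nut. Tighten.

Request:
{"fn": "servo_tool", "kwargs": {
  "motion": "0 0 -0.5 0 0 0.05; 0 0 -0.5 0 0 0.10; 0 0 -0.5 0 0 0.15; 0 0 -0.5 0 0 0.20; 0 0 -0.5 0 0 0.25; 0 0 -0.5 0 0 0.30; 0 0 -0.5 0 0 0.33; 0 0 -0.5 0 0 0.33"
}}

```text
time: 16.0
position: [0.5012, -0.0459, 0.1392]
eef_rot: [3.138, 0.113, 0.002]
force: [-2.1, -2.5, 8.1]
finger_gap: 0.295
grasp_force: 62.4
```

```bash
python3 rd.py
```

```text
16.0 [ 0.5012 -0.0459] 0.0574 phi 4.1 F [-2.1 -2.5  8.1] Mz 0.092 j7 -1.58
dial rad 0.209 (n 100)
```

Request:
{"fn": "servo_tool", "kwargs": {
  "motion": "0 0 0 0 0 0.05; 0 0 0 0 0 0.10; 0 0 0 0 0 0.15; 0 0 0 0 0 0.20; 0 0 0 0 0 0.25; 0 0 0 0 0 0.29; 0 0 0 0 0 0.29; 0 0 0 0 0 0.29"
}}

```text
time: 17.05
position: [0.5009, -0.0464, 0.1389]
eef_rot: [3.121, -0.341, 0.001]
force: [-2.0, -3.9, 6.0]
finger_gap: 0.297
grasp_force: 62.1
```

```bash
python3 rd.py
```

```text
17.05 [ 0.5009 -0.0464] 0.0571 phi -12.5 F [-2.  -3.9  6. ] Mz 0.404 j7 -1.76
dial rad 0.719 (n 100)
```

Request:
{"fn": "servo_tool", "kwargs": {
  "motion": "0 0 0 0 0 0.04; 0 0 0 0 0 0.08; 0 0 0 0 0 0.08; 0 0 0 0 0 0.08; 0 0 0 0 0 0.08; 0 0 0 0 0 0.08; 0 0 0 0 0 0.08; 0 0 0 0 0 0.08"
}}

```text
time: 18.1
position: [0.5008, -0.0464, 0.1387]
eef_rot: [3.105, -0.466, 0.001]
force: [-2.4, -4.3, 5.4]
finger_gap: 0.295
grasp_force: 62.1
```

```bash
python3 rd.py; python3 -c "
from h import *
go(NUT[1]+[.001,-0.0002],.0900,19.5)"
```

```text
18.1 [ 0.5008 -0.0464] 0.0569 phi -17.1 F [-2.4 -4.3  5.4] Mz 0.457 j7 -1.81
dial rad 0.852 (n 77)
shift [ 69.2  12.6 -33. ] turn -0.638
```

Request:
{"fn": "servo_tool", "kwargs": {
  "motion": "0 0 0 0 0 -0.13; 0 0 0 0 0 -0.25; 0 0 -5 0 0 -0.26; 0 0 -22 0 0 -0.26; 15 3 -33 0 0 -0.4; 45 8 -33 0 0 -0.55; 69 12.6 -33 0 0 -0.638; 69 12.6 -31 0 0 -0.638"
}}

```text
time: 19.15
position: [0.5651, -0.0773, 0.1691]
eef_rot: [-3.096, -0.527, -0.004]
force: [0.0, -0.3, -3.2]
finger_gap: 0.298
grasp_force: 60.9
```

```bash
cat > settle.py <<'E'
from h import *
import sys
k=int(sys.argv[1]); phi=float(sys.argv[2])
for i in range(7): env.read_camera("side")
s,p,r=tool(); print(s['time'],wr(),"v",abs(s['joint_vel']).max().round(3))
go(NUT[k]+np.array([[.0012,0],[.0012,-.0002],[.001,-.0005],[.001,-.0005]])[k],.0565,phi)
E
python3 settle.py 1 19.5
```

```text
19.5 (array([ 0.5626699 , -0.07644202]), np.float64(0.08749396484686318), np.float64(19.544194659241676)) v 0.006
shift [-0.   2.4 31. ] turn 0.001
```

Request:
{"fn": "servo_tool", "kwargs": {
  "motion": "0 2.2 4 0 0 0; 0 2.2 11 0 0 0; 0 2.2 16 0 0 0; 0 2.2 21 0 0 0; 0 2.2 26 0 0 0; 0 2.2 30 0 0 0; 0 2.2 31 0 0 0; 0 2.2 31 0 0 0"
}}

```text
time: 20.5
position: [0.5639, -0.079, 0.1393]
eef_rot: [3.096, 0.533, 0.0]
force: [-2.9, 0.4, 6.0]
finger_gap: 0.298
grasp_force: 62.4
```

```bash
python3 rd.py
```

```text
20.5 [ 0.5639 -0.079 ] 0.0575 phi 19.5 F [-2.9  0.4  6. ] Mz -0.030 j7 -1.34
dial rad -0.030 (n 88)
```

Request:
{"fn": "servo_tool", "kwargs": {
  "motion": "0 0 0 0 0 0.05; 0 0 0 0 0 0.10; 0 0 0 0 0 0.15; 0 0 0 0 0 0.20; 0 0 0 0 0 0.25; 0 0 0 0 0 0.30; 0 0 0 0 0 0.32; 0 0 0 0 0 0.32"
}}

```text
time: 21.55
position: [0.5638, -0.0795, 0.1393]
eef_rot: [3.141, 0.033, 0.0]
force: [-1.9, 0.1, 6.5]
finger_gap: 0.297
grasp_force: 62.2
```

```bash
python3 rd.py
```

```text
21.55 [ 0.5638 -0.0795] 0.0575 phi 1.2 F [-1.9  0.1  6.5] Mz 0.061 j7 -1.55
dial rad 0.155 (n 98)
```

Request:
{"fn": "servo_tool", "kwargs": {
  "motion": "0 0 0 0 0 0.05; 0 0 0 0 0 0.10; 0 0 0 0 0 0.15; 0 0 0 0 0 0.20; 0 0 0 0 0 0.25; 0 0 0 0 0 0.29; 0 0 0 0 0 0.29; 0 0 0 0 0 0.29"
}}

```text
time: 22.6
position: [0.5636, -0.0801, 0.1392]
eef_rot: [3.112, -0.42, -0.0]
force: [-2.9, -1.7, 5.4]
finger_gap: 0.299
grasp_force: 62.2
```

```bash
python3 rd.py
```

```text
22.6 [ 0.5636 -0.0801] 0.0574 phi -15.4 F [-2.9 -1.7  5.4] Mz 0.265 j7 -1.75
dial rad 0.441 (n 93)
```

Request:
{"fn": "servo_tool", "kwargs": {
  "motion": "0 0 0 0 0 0.05; 0 0 0 0 0 0.10; 0 0 0 0 0 0.15; 0 0 0 0 0 0.19; 0 0 0 0 0 0.2; 0 0 0 0 0 0.2; 0 0 0 0 0 0.2; 0 0 0 0 0 0.2"
}}

```text
time: 23.65
position: [0.5633, -0.0804, 0.1388]
eef_rot: [3.054, -0.73, -0.001]
force: [-3.0, -0.8, 5.7]
finger_gap: 0.292
grasp_force: 62.1
```

```bash
python3 rd.py; python3 -c "
from h import *
go(NUT[3]+[.001,-0.0005],.0900,36)"
```

```text
23.65 [ 0.5633 -0.0804] 0.057 phi -26.9 F [-3.  -0.8  5.7] Mz 0.394 j7 -1.88
dial rad 0.737 (n 84)
shift [-69.9 -72.9 -33.1] turn -1.097
```

Request:
{"fn": "servo_tool", "kwargs": {
  "motion": "0 0 0 0 0 0.05; 0 0 0 0 0 0.05; 0 0 0 0 0 -0.1; 0 0 0 0 0 -0.21; 0 0 -12 0 0 -0.22; 0 0 -33 0 0 -0.38; -25 -25 -34 0 0 -0.56; -55 -57 -34 0 0 -0.74"
}}

```text
time: 24.7
position: [0.5416, -0.0031, 0.1731]
eef_rot: [3.113, 0.425, 0.005]
force: [0.8, 1.6, -3.8]
finger_gap: 0.298
grasp_force: 60.9
```

Request:
{"fn": "servo_tool", "kwargs": {
  "motion": "-4 -22 0 0 0 -0.18; -4 -22 0 0 0 -0.357; -4 -22 0 0 0 -0.357; -4 -22 3 0 0 -0.357; -4 -22 6 0 0 -0.357; -4 -22 6 0 0 -0.357; -4 -22 6 0 0 -0.357; -4 -22 6 0 0 -0.357"
}}

```text
time: 25.7
position: [0.531, 0.0166, 0.1664]
eef_rot: [2.988, 0.97, 0.0]
force: [0.2, -0.4, -3.1]
finger_gap: 0.3
grasp_force: 61.0
```

```bash
python3 - <<'E'
from h import *
s,p,r=tool(); print(s['time'],wr(),"v",abs(s['joint_vel']).max().round(3))
go(NUT[3]+[.001,-.0005],.0565,36)
E
```

```text
25.7 (array([0.53103857, 0.0166233 ]), np.float64(0.08456065764810013), np.float64(35.9531537146074)) v 0.002
shift [ 2.2  1.9 28.1] turn -0.001
```

Request:
{"fn": "servo_tool", "kwargs": {
  "motion": "2.2 1.8 3 0 0 0; 2.2 1.8 8 0 0 0; 2.2 1.8 13 0 0 0; 2.2 1.8 18 0 0 0; 2.2 1.8 23 0 0 0; 2.2 1.8 27 0 0 0; 2.2 1.8 28 0 0 0; 2.2 1.8 28 0 0 0"
}}

```text
time: 26.7
position: [0.534, 0.0169, 0.1393]
eef_rot: [2.988, 0.971, 0.002]
force: [-1.9, 0.9, 6.1]
finger_gap: 0.298
grasp_force: 62.4
```

```bash
python3 rd.py
```

```text
26.7 [0.534  0.0169] 0.0575 phi 36.0 F [-1.9  0.9  6.1] Mz -0.048 j7 -1.30
dial rad -0.009 (n 97)
```

Request:
{"fn": "servo_tool", "kwargs": {
  "motion": "0 0 0 0 0 0.05; 0 0 0 0 0 0.10; 0 0 0 0 0 0.15; 0 0 0 0 0 0.20; 0 0 0 0 0 0.25; 0 0 0 0 0 0.30; 0 0 0 0 0 0.32; 0 0 0 0 0 0.32"
}}

```text
time: 27.75
position: [0.5342, 0.0167, 0.1393]
eef_rot: [3.104, 0.482, 0.002]
force: [-1.3, 0.3, 5.7]
finger_gap: 0.298
grasp_force: 62.2
```

```bash
python3 rd.py
```

```text
27.75 [0.5342 0.0167] 0.0575 phi 17.7 F [-1.3  0.3  5.7] Mz 0.085 j7 -1.51
dial rad 0.166 (n 103)
```

Request:
{"fn": "servo_tool", "kwargs": {
  "motion": "0 0 0 0 0 0.05; 0 0 0 0 0 0.10; 0 0 0 0 0 0.15; 0 0 0 0 0 0.20; 0 0 0 0 0 0.25; 0 0 0 0 0 0.29; 0 0 0 0 0 0.29; 0 0 0 0 0 0.29"
}}

```text
time: 28.8
position: [0.5341, 0.0161, 0.1391]
eef_rot: [3.141, 0.03, 0.002]
force: [-1.4, -0.6, 5.6]
finger_gap: 0.296
grasp_force: 62.1
```

```bash
python3 rd.py
```

```text
28.8 [0.5341 0.0161] 0.0573 phi 1.1 F [-1.4 -0.6  5.6] Mz 0.334 j7 -1.70
dial rad 0.526 (n 116)
```

Request:
{"fn": "servo_tool", "kwargs": {
  "motion": "0 0 0 0 0 0.05; 0 0 0 0 0 0.10; 0 0 0 0 0 0.14; 0 0 0 0 0 0.17; 0 0 0 0 0 0.17; 0 0 0 0 0 0.17; 0 0 0 0 0 0.17; 0 0 0 0 0 0.17"
}}

```text
time: 29.85
position: [0.534, 0.0159, 0.1388]
eef_rot: [3.132, -0.239, 0.001]
force: [-0.2, -1.0, 5.4]
finger_gap: 0.3
grasp_force: 62.1
```

```bash
python3 rd.py; python3 -c "
from h import *
go(NUT[0]+[.0015,0],.0900,31.5)"
```

```text
29.85 [0.534  0.0159] 0.057 phi -8.7 F [-0.2 -1.   5.4] Mz 0.420 j7 -1.81
dial rad 0.759 (n 89)
shift [ 67.   22.2 -33. ] turn -0.702
```

Request:
{"fn": "servo_tool", "kwargs": {
  "motion": "0 0 0 0 0 0.04; 0 0 0 0 0 0.04; 0 0 0 0 0 -0.1; 0 0 0 0 0 -0.21; 0 0 -12 0 0 -0.22; 10 3 -33 0 0 -0.38; 40 13 -34 0 0 -0.56; 67 22 -32 0 0 -0.702"
}}

```text
time: 30.9
position: [0.5974, -0.0157, 0.171]
eef_rot: [3.023, 0.857, 0.001]
force: [0.3, 0.4, -3.1]
finger_gap: 0.297
grasp_force: 61.0
```

```bash
python3 settle.py 0 31.5
```

```text
31.25 (array([ 0.59547304, -0.01459342]), np.float64(0.08835926228423575), np.float64(31.495893713750256)) v 0.008
shift [ 0.1  1.9 31.9] turn -0.0
```

Request:
{"fn": "servo_tool", "kwargs": {
  "motion": "0 1.8 4 0 0 0; 0 1.8 11 0 0 0; 0 1.8 16 0 0 0; 0 1.8 21 0 0 0; 0 1.8 26 0 0 0; 0 1.8 30 0 0 0; 0 1.8 32 0 0 0; 0 1.8 32 0 0 0"
}}

```text
time: 32.25
position: [0.597, -0.0161, 0.1387]
eef_rot: [-3.022, -0.854, 0.001]
force: [-4.0, 2.0, 6.0]
finger_gap: 0.302
grasp_force: 62.2
```

```bash
python3 rd.py
```

```text
32.25 [ 0.597  -0.0161] 0.0569 phi 31.5 F [-4.  2.  6.] Mz 0.037 j7 -1.26
dial rad 0.088 (n 68)
```

Request:
{"fn": "servo_tool", "kwargs": {
  "motion": "0 0 -0.3 0 0 0.07; 0 0 -0.3 0 0 0.14; 0 0 -0.3 0 0 0.21; 0 0 -0.3 0 0 0.28; 0 0 -0.3 0 0 0.34; 0 0 -0.3 0 0 0.39; 0 0 -0.3 0 0 0.39; 0 0 -0.3 0 0 0.39"
}}

```text
time: 33.3
position: [0.5971, -0.0168, 0.1385]
eef_rot: [-3.131, -0.253, 0.002]
force: [-3.8, 0.0, 3.4]
finger_gap: 0.294
grasp_force: 61.9
```

```bash
python3 rd.py; python3 -c "
from h import *
go(NUT[2]+[.001,-0.0005],.0900,-2.2)"
```

```text
33.3 [ 0.5971 -0.0168] 0.0567 phi 9.2 F [-3.8  0.   3.4] Mz 0.549 j7 -1.54
dial rad 1.038 (n 48)
shift [-99.6  13.4 -33.2] turn 0.199
```

Request:
{"fn": "servo_tool", "kwargs": {
  "motion": "0 0 0 0 0 -0.15; 0 0 0 0 0 -0.30; 0 0 -3 0 0 -0.31; 0 0 -20 0 0 -0.31; -15 2 -33 0 0 -0.15; -50 7 -33 0 0 0.03; -85 11 -33 0 0 0.199; -99 13 -31 0 0 0.199"
}}

```text
time: 34.35
position: [0.5013, -0.0474, 0.1711]
eef_rot: [3.139, -0.07, 0.003]
force: [0.5, -0.2, -3.4]
finger_gap: 0.297
grasp_force: 61.0
```

```bash
python3 settle.py 2 -2.2
```

```text
34.7 (array([ 0.50367651, -0.04530489]), np.float64(0.08820678577215472), np.float64(-2.244311051689936)) v 0.012
shift [-2.8  0.8 31.7] turn -0.001
```

```bash
python3 settle.py 2 -2.2
```

```text
35.05 (array([ 0.50205247, -0.04554316]), np.float64(0.08771272007564603), np.float64(-2.244514326313717)) v 0.004
shift [-1.1  0.5 31.2] turn -0.001
```

Request:
{"fn": "servo_tool", "kwargs": {
  "motion": "-1 0.5 4 0 0 0; -1 0.5 11 0 0 0; -1 0.5 16 0 0 0; -1 0.5 21 0 0 0; -1 0.5 26 0 0 0; -1 0.5 30 0 0 0; -1 0.5 31 0 0 0; -1 0.5 31 0 0 0"
}}

```text
time: 36.05
position: [0.501, -0.0463, 0.1388]
eef_rot: [3.141, -0.062, 0.0]
force: [-0.2, -0.7, 0.2]
finger_gap: 0.295
grasp_force: 61.7
```

```bash
python3 rd.py
```

```text
36.05 [ 0.501  -0.0463] 0.057 phi -2.3 F [-0.2 -0.7  0.2] Mz 0.050 j7 -1.65
dial rad 0.030 (n 116)
```

Request:
{"fn": "servo_tool", "kwargs": {
  "motion": "0 0 0 0 0 0.07; 0 0 0 0 0 0.14; 0 0 0 0 0 0.21; 0 0 0 0 0 0.28; 0 0 0 0 0 0.34; 0 0 0 0 0 0.39; 0 0 0 0 0 0.39; 0 0 0 0 0 0.39"
}}

```text
time: 37.1
position: [0.5006, -0.0468, 0.1386]
eef_rot: [3.069, -0.668, -0.0]
force: [-0.9, -5.5, 2.1]
finger_gap: 0.296
grasp_force: 61.7
```

```bash
python3 rd.py; python3 -c "
from h import *
go(NUT[1]+[.0012,-0.0012],.0900,-14.3)"
```

```text
37.1 [ 0.5006 -0.0468] 0.0568 phi -24.6 F [-0.9 -5.5  2.1] Mz 0.611 j7 -1.89
dial rad 1.050 (n 92)
shift [ 70.9   3.9 -33.2] turn -0.179
```

Request:
{"fn": "servo_tool", "kwargs": {
  "motion": "0 0 0 0 0 -0.15; 0 0 0 0 0 -0.30; 0 0 -3 0 0 -0.31; 0 0 -20 0 0 -0.31; 15 1 -33 0 0 -0.25; 45 2 -33 0 0 -0.179; 71 4 -33 0 0 -0.179; 71 4 -31 0 0 -0.179"
}}

```text
time: 38.15
position: [0.5663, -0.0788, 0.1696]
eef_rot: [-3.115, 0.397, -0.006]
force: [-0.8, 0.1, -2.8]
finger_gap: 0.295
grasp_force: 61.0
```

```bash
python3 settle.py 1 -14.3; python3 settle.py 1 -14.3
```

```text
38.5 (array([ 0.56329943, -0.07854119]), np.float64(0.08777975996479141), np.float64(-14.323878300638025)) v 0.007
shift [ 0.2  0.2 31.3] turn -0.0
38.85 (array([ 0.56380495, -0.07921849]), np.float64(0.08783327860587893), np.float64(-14.340621723654962)) v 0.002
shift [-0.4 -0.4 31.3] turn -0.001
```

Request:
{"fn": "servo_tool", "kwargs": {
  "motion": "-0.3 0 5 0 0 0; -0.3 0 11 0 0 0; -0.3 0 16 0 0 0; -0.3 0 21 0 0 0; -0.3 0 26 0 0 0; -0.3 0 30 0 0 0; -0.3 0 31.5 0 0 0; -0.3 0 31.5 0 0 0"
}}

```text
time: 39.85
position: [0.5635, -0.0797, 0.1388]
eef_rot: [3.116, -0.393, 0.001]
force: [-2.3, -1.6, 3.6]
finger_gap: 0.296
grasp_force: 62.1
```

```bash
python3 rd.py
```

```text
39.85 [ 0.5635 -0.0797] 0.057 phi -14.4 F [-2.3 -1.6  3.6] Mz -0.020 j7 -1.74
dial rad -0.016 (n 87)
```

Request:
{"fn": "servo_tool", "kwargs": {
  "motion": "0 0 0 0 0 0.08; 0 0 0 0 0 0.16; 0 0 0 0 0 0.24; 0 0 0 0 0 0.31; 0 0 0 0 0 0.37; 0 0 0 0 0 0.43; 0 0 0 0 0 0.43; 0 0 0 0 0 0.43"
}}

```text
time: 40.9
position: [0.563, -0.0803, 0.1385]
eef_rot: [2.961, -1.045, -0.0]
force: [-3.6, -3.6, 5.7]
finger_gap: 0.295
grasp_force: 62.2
```

```bash
python3 rd.py; python3 -c "
from h import *
go(NUT[3]+[.0011,-0.0008],.0900,2.5)"
```

```text
40.9 [ 0.563  -0.0803] 0.0567 phi -38.9 F [-3.6 -3.6  5.7] Mz 0.563 j7 -2.02
dial rad 1.032 (n 72)
shift [-83.  -56.9 -33.5] turn -0.722
```

Request:
{"fn": "servo_tool", "kwargs": {
  "motion": "0 0 0 0 0 -0.15; 0 0 0 0 0 -0.30; 0 0 -3 0 0 -0.31; 0 0 -20 0 0 -0.31; -12 -8 -33 0 0 -0.45; -40 -28 -34 0 0 -0.6; -68 -47 -34 0 0 -0.722; -83 -57 -32 0 0 -0.722"
}}

```text
time: 41.95
position: [0.5347, 0.0209, 0.1699]
eef_rot: [-3.138, -0.066, -0.001]
force: [0.5, -0.1, -3.5]
finger_gap: 0.298
grasp_force: 61.0
```

```bash
python3 settle.py 3 2.5; python3 settle.py 3 2.5
```

```text
42.3 (array([0.53537369, 0.01555718]), np.float64(0.08825902943600018), np.float64(2.1923074761520254)) v 0.008
shift [-1.4 -0.9 31.8] turn -0.005
42.65 (array([0.53491986, 0.01710537]), np.float64(0.08830656853764869), np.float64(2.3646016190707115)) v 0.002
shift [-1.   0.7 31.8] turn -0.002
```

Request:
{"fn": "servo_tool", "kwargs": {
  "motion": "-1 0.5 5 0 0 0; -1 0.5 11 0 0 0; -1 0.5 16 0 0 0; -1 0.5 21 0 0 0; -1 0.5 26 0 0 0; -1 0.5 30 0 0 0; -1 0.5 32 0 0 0; -1 0.5 32 0 0 0"
}}

```text
time: 43.65
position: [0.5342, 0.0164, 0.1387]
eef_rot: [3.14, 0.065, 0.001]
force: [-1.5, -1.5, 4.8]
finger_gap: 0.292
grasp_force: 62.3
```

```bash
python3 rd.py
```

```text
43.65 [0.5342 0.0164] 0.0569 phi 2.4 F [-1.5 -1.5  4.8] Mz 0.097 j7 -1.69
dial rad 0.091 (n 96)
```

Request:
{"fn": "servo_tool", "kwargs": {
  "motion": "0 0 0 0 0 0.07; 0 0 0 0 0 0.14; 0 0 0 0 0 0.21; 0 0 0 0 0 0.28; 0 0 0 0 0 0.34; 0 0 0 0 0 0.40; 0 0 0 0 0 0.40; 0 0 0 0 0 0.40"
}}

```text
time: 44.7
position: [0.5338, 0.0158, 0.1384]
eef_rot: [3.09, -0.557, 0.001]
force: [-1.3, -4.9, 4.7]
finger_gap: 0.297
grasp_force: 62.2
```

```bash
python3 rd.py; python3 -c "
from h import *
go([.4640,-.2890],.0600,55.5)"
```

```text
44.7 [0.5338 0.0158] 0.0566 phi -20.4 F [-1.3 -4.9  4.7] Mz 0.558 j7 -1.95
dial rad 1.065 (n 78)
shift [ 41.1 310.   -3. ] turn -1.326
```

Request:
{"fn": "servo_tool", "kwargs": {
  "motion": "0 0 0 0 0 -0.15; 0 0 0 0 0 -0.30; 0 0 -3 0 0 -0.31; 0 0 -20 0 0 -0.31; 2 12 -38 0 0 -0.31; 8 60 -40 0 0 -0.31; 15 115 -40 0 0 -0.31; 22 170 -40 0 0 -0.31"
}}

```text
time: 45.75
position: [0.4949, -0.1501, 0.1779]
eef_rot: [-3.139, 0.078, -0.001]
force: [1.2, -0.4, -3.4]
finger_gap: 0.299
grasp_force: 61.0
```

```bash
python3 -c "
from h import *
print(wr());go([.4637,-.2890],.0500,0)"
```

```text
(array([ 0.49493017, -0.1500562 ]), np.float64(0.09607230945299781), np.float64(-2.8374083193072903))
shift [-24.3 140.4  45.8] turn -0.05
```

Request:
{"fn": "servo_tool", "kwargs": {
  "motion": "-8 45 5 0 0 0; -16 90 20 0 0 0; -22 125 35 0 0 0; -24 140 45 0 0 0; -24 140 45 0 0 0; -24 140 45 0 0 0; -24 140 45 0 0 0; -24 140 45 0 0 0"
}}

```text
time: 46.75
position: [0.4648, -0.2878, 0.1335]
eef_rot: [-3.141, 0.073, -0.001]
force: [0.7, -0.2, -3.2]
finger_gap: 0.3
grasp_force: 61.0
```

```bash
python3 -c "
from h import *
print(wr());go([.4637,-.2890],.0105,0)"
```

```text
(array([ 0.46482677, -0.28783009]), np.float64(0.05174976365762422), np.float64(-2.676489857807662))
shift [-1.1  1.2 41.2] turn -0.047
```

Request:
{"fn": "servo_tool", "kwargs": {
  "motion": "-1 1 5 0 0 0; -1 1 12 0 0 0; -1 1 19 0 0 0; -1 1 26 0 0 0; -1 1 33 0 0 0; -1 1 38 0 0 0; -1 1 41 0 0 0; -1 1 41 0 0 0"
}}

```text
time: 47.75
position: [0.4631, -0.2897, 0.0921]
eef_rot: [3.141, -0.076, -0.0]
force: [-0.4, -0.4, -2.5]
finger_gap: 0.299
grasp_force: 61.4
```

```bash
python3 rd.py
```

```text
47.75 [ 0.4631 -0.2897] 0.0103 phi -2.8 F [-0.4 -0.4 -2.5] Mz 0.045 j7 -1.26
dial rad -0.035 (n 66)
```

Seated in the stand; release and retreat upward.

Request:
{"fn": "servo_tool", "kwargs": {
  "motion": "0 0 0 0 0 0; 0 0 0 0 0 0; 0 0 0 0 0 0; 0 0 0 0 0 0; 0 0 0 0 0 0; 0 0 -3 0 0 0; 0 0 -10 0 0 0; 0 0 -20 0 0 0",
  "hand": 85
}}

```text
time: 48.8
position: [0.4631, -0.2897, 0.1127]
eef_rot: [3.141, -0.076, -0.0]
force: [0.1, -2.0, -0.2]
finger_gap: 0.994
grasp_force: 0.0
```

Request:
{"fn": "servo_tool", "kwargs": {
  "motion": "0 0 -25 0 0 0; 0 0 -60 0 0 0; 0 0 -95 0 0 0; -20 0 -120 0 0 0; -50 0 -130 0 0 0; -80 0 -130 0 0 0; -80 0 -130 0 0 0; -80 0 -130 0 0 0"
}}

```text
time: 49.8
position: [0.3841, -0.286, 0.2427]
eef_rot: [3.14, -0.075, 0.003]
force: [0.3, 0.6, 0.2]
finger_gap: 0.994
grasp_force: 0.0
```

```bash
python3 - <<'E'
from h import *
s,p,r=tool();print(s['time'],p,s['finger_gap'],s['force'])
im=env.read_camera("wrist")[:,:,::-1]; b=env.read_camera("side")[:,:,::-1]
cv2.imwrite("pics/end.png",np.hstack([cv2.resize(im[60:300,130:430],(400,320)),cv2.resize(b[160:350,190:340],(253,320))]))
E
```

```text
49.8 [ 0.38405766 -0.28603267  0.24270582] 0.9943845689585641 [0.31646182 0.62008705 0.17292189]
```

View pics/end.png

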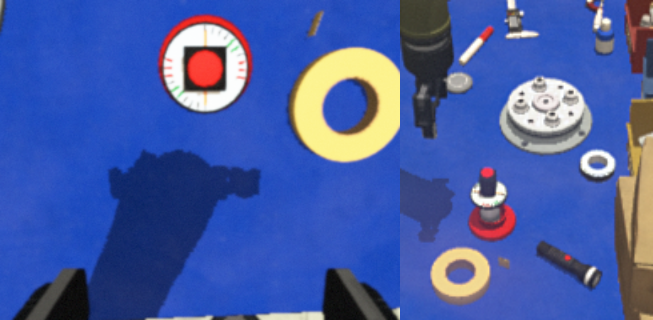

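The picture shows the wrench upright in its stand at (205,68) with the pointer at zero. The gripper is clear, and the bystanders in view look where they were.

```bash
python3 -c "
from bench import env
print(env.close_job())"
```

```text
the job is handed in; nothing more can be done
None
```

I handed the job in at about 50 s: all four nuts were tightened crosswise, first to 0.37–0.43 N m and then to about 0.52 N m on the dial. The wrench stands released and upright in its stand, but the hand-in returned no verdict, so I can't say whether it passed.

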